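Hold a tea light in the squeeze clamp

TASK

Set the tea light upright on the clamp's stage, between the two low side stops, and let go of it there. Then squeeze and release the clamp's two orange grips again and again, moving the jaw by the grips alone and not by pushing it, until the jaw has pushed the tea light against the fixed end and grips it firmly but gently (about 9 N, its sprung face pressed in 4 to 5 mm): the thin cup is crushed at 15 N. Finish while still holding the grips squeezed between the fingers, so that I can pull the wick; leave the other things on the worktop where they stand.

Things in the scene. Friction and masses are not known exactly. Their poses are not given: they have to be found in the camera images.
- tea_light: tea light: a round thin metal cup with green wax, 38 mm in diameter, 15 mm tall, about 20 g, loose on the worktop at the left of the clamp; origin at the centre of its underside, z up
- stage (a point): centre of the clamp's stage, on the aluminium plate's upper face, 20 mm above the worktop. x runs along the clamp from the grips to the fixed end, y across it, z up. Two low stops, 4 mm high, run along x, inner faces at y = -23.5 and +23.5 mm. The fixed end's rubber face is at x = +27 mm; its top is 24 mm above the stage
- grips (a point): middle between the two orange squeeze grips, 85 mm above the worktop, on the clamp's centre line 150 mm from the stage towards its -x; axes parallel to the stage's. The grips stand on a black head whose top is 60 mm above the worktop; it floats up to 6 mm along y to centre itself in the hand
- grip_left (a joint): travel of each orange grip towards the other, 0 released to 0.010 m fully squeezed. Squeezing moves a ratchet pawl 1.4 m per m of this value; it first runs idle up to 6 mm to catch a tooth (6 mm apart), then carries the jaw along: about 8 to 12 mm a full squeeze. When the grips spring apart the pawl slips back over the teeth and the jaw stays
- jaw (a joint): travel of the jaw towards the fixed end, 0 to 0.050 m, starts between 0.002 and 0.016. Red block (20 x 44 mm, top 26 mm above the stage) is not to be pushed. The room between the fixed end and the unpressed sprung face is 70 mm minus this. 3 N of drag holds it when the grips are let go: a stronger clamping push slides it back then; only squeezed grips hold firmly
- pad (a joint): how far the jaw's sprung face is pressed back into the jaw, 0 (free) to 0.012 m (bottomed); 2 N for each mm, so it shows the clamping force
- jaw_face: the jaw's black rubber face plate, 36 mm wide, 18 mm tall, 8 mm thick, from 2 to 20 mm above the stage, on two sprung stems; the origin lies in the plane of its front, at worktop height, axes as the stage's
- clamp: the whole blue clamp, 275 mm long, 64 mm wide, fixed to the worktop, with its fixed end (52 mm wide); origin on the worktop below the stage's centre, axes as the stage's
- left_grip: orange grip on the clamp's +y side: an upright plate 36 mm long (x), 12 mm thick (y), from 62 to 108 mm above the worktop. The two grips' outer faces are 60 mm apart when released, 40 mm when fully squeezed; geared to move equally, they spring apart by themselves (3 to 7 N a grip). Origin on the clamp's centre line at worktop height when released
- right_grip: the orange grip on the clamp's -y side, likewise
- salt_shaker: clear jar with a white cap, 44 mm wide, 109 mm tall, stands at the back; a bystander, origin under its centre
- spice_red: spice jar with a red cap, 45 mm wide, 106 mm tall, stands at the back; a bystander, origin under its centre
- tin_beans: closed red food tin, 75 mm wide, 110 mm tall, stands at the back left; a bystander, origin under its centre
- tumbler_0: blue plastic tumbler, 72 mm wide, 85 mm tall, right of the clamp; a bystander, origin under its centre
- tape_masking: roll of tape lying flat, 104 mm wide, 25 mm tall, at the right; a bystander, origin under its centre
- scissors_bench: blue-handled scissors lying flat, 199 mm long, 9 mm thick, front right; a bystander, origin under its centre
Not all that is in view belongs to the job. Of the things that look like the tea_light, the middle-sized one is meant.

How it is judged:
By the outcome, as a careful person would: the job done as asked, in the order asked, and still so for the second after the job is handed in, while the arm keeps its last pose, push and grip.
It also fails if it takes over 58 s, if anything falls off the work surface, if the arm or the gripper's body presses on something with over 40 N, if the wrist force passes 120 N, or if a joint passes its speed limit or range.

ROBOT

A 7-joint arm with a two-finger parallel gripper is mounted at the origin on a cart in front of the work surface, level with it; the furniture and walls round the work are solid. World frame = base frame: x ahead of the robot, y to its left, z up, the work surface at z = 0. Lengths are in m, angles in rad, forces in N, time in s.
With the tool pointing down it reaches from about 0.425 to 0.875 m from the base axis. Payload 4.7 kg.
Tool frame: the origin (TCP) lies at the very end of the fingers, on their centre line; the grasp point (between the pads) lies 19 mm behind it (grip_point_offset is the distance from the TCP to the grasp point, in m); x points along the fingers, z is the direction in which the jaws open and shut, and the axes are right-handed (so a half turn about x gives the same grasp; the last joint's range is limited). The gripper opens to 87 mm and grips with 3 to 60 N. Pads are 19 mm wide; open, the fingers measure 117 mm over their backs; the gripper's body (75 mm by 190 mm) begins 51 mm behind the grasp point.
Start: joints at [1.249, 0.321, -0.07, 1.45, 0.023, 1.371, -0.057], TCP at [0.214, -0.614, 0.223] pointing down, gripper open.
Joint ranges: [-2.86, 2.86], [-0.3, 2.09], [-1.38, 1.24], [0.06, 2.45], [-1.56, 4.7], [0.09, 2.05], [-2.69, 2.69]. Speed limits (rad/s): [2.57, 2.57, 3.14, 3.14, 3.14, 3.14, 3.14].

INTERFACE

Orientations are given as a rotation vector (axis times angle).
In Python, from bench import get_state, get_image, calibration, close_job, grip_point_offset gives the robot as it stands.
- The arm moves only by the tool play_rows, never from a script. Its argument "targets" is a list of rows, each an object with "claw": the closure, from 0 (fully open) to 1 (shut); "linear": the shift along the tool's x, y, z as a fraction of full scale, a list of three; "rotation": the turn, a rotation vector about the tool's x, y, z as a fraction of full scale, a list of three. In form: [{"claw": claw, "linear": [x, y, z], "rotation": [wx, wy, wz]}, ...]. A call has 1 to 10 rows; each row shifts and turns the pose as measured when the row begins, along the tool's axes as they then stand; what a row does not reach is not made up. Full scale, the value 1, is 2.5 cm for a shift and 90 degrees for a turn. A row lasts 1/12 s, in which the tool goes at most 41.7 mm and 7.16 degrees, less where a joint would pass 70% of its speed; a pose out of reach is approached as far as the arm can. A call with a number of a shift or a turn outside -1 to 1 is refused whole. A call with a gripper value outside its range is refused whole. The fingers move at their own pace and stop on an object; "newtons" is the grip in N (left out, the last holds). Time passes only in rows, so rows that do not move let the fingers close. It gives the time, the measured TCP pose, the force and the opening at its end, in the units of the state.
- get_state(): the state, without advancing time (a new reading comes with each control period).
- get_image(name): name is "side" or "top" or "wrist"; returns the picture (384x512x3 uint8, blue, green, red); there is no depth.
- calibration(name): a dict with "fx", "fy", "cx", "cy" (pixels), "rvec" (rotation vector, rad) and "tvec" (3), from world to camera coordinates, as OpenCV has them; the wrist camera has in their place "hand_eye" (4x4, takes a point from camera to tool coordinates, whose origin is the TCP and whose axes are the tool frame's). Camera axes: x right, y down, z forward; pixel columns grow to the right and rows downward; lengths in m; the calibration is good to about 2 mm. A picture is of the moment at which its call begins: read the wrist's pose just before it. calibration takes no time and is no camera call.
- close_job(): hands the job in, once; it reports no verdict.
The state is a dict: "time": time; "joint_positions": joint angles; "qd": joint speeds; "joint_torque": joint torques, N m; "position": TCP position; "tool_rot": TCP orientation; "ft_force": force on the tool from outside, world axes, zero at the start; "torque": the same for the moment, N m; "grip_width": opening from 0.0 (shut) to 1.0 (fully open).
Only numpy, scipy, OpenCV 4.12 (cv2) and the standard library are available. Lean on these libraries where they do the work, as an engineer would, in place of code of your own. Each camera call takes 0.05 s, during which the arm holds its last target. There are 200 camera calls.

## Working session

There is one attempt and no reset: what is moved stays moved. The work goes in short steps, Python scripts to look and compute and a tool call to move; the robot and the scene stay as the last step left them, time stands still between calls to the robot, and variables do not carry over. Pictures are saved under pics/ and viewed, about 8 in all and at most 12, crops included, and the job is handed in when it is done.

Besides the shell and the picture viewer there is one more tool, called as name([rows], argument=value, ...), one row to a line, values as JSON. play_rows: Moves the arm, as the interface text tells. Shift numbers are shares of 2.5 cm and turn numbers shares of 90 degrees, none past 1 either way. Its arguments: {"type":"object","properties":{"targets":{"type":"array"},"newtons":{"type":"number"}},"required":["targets"]}

```bash
ls; mkdir -p pics
python3 - <<'E'
from bench import *
import cv2
print(get_state(), grip_point_offset)
for n in ("side","top","wrist"): print(n,calibration(n))
for n in ("side","top"): cv2.imwrite(f"pics/{n}0.png",get_image(n))
E
```

```text
pics
{'time': 0.0, 'joint_positions': array([ 1.24909236,  0.32184088, -0.07008018,  1.45169171,  0.02261177,
        1.37078428, -0.05691257]), 'qd': array([-0.00044021,  0.00053218, -0.00052918, -0.00019805,  0.00102663,
        0.00094852,  0.0006625 ]), 'joint_torque': array([ 2.52279569e-04, -4.91277659e+01, -4.03972277e-01, -3.12529707e+01,
       -6.38895482e-02,  4.35598113e-02,  1.82092058e-04]), 'position': array([ 0.21395547, -0.61318648,  0.22144148]), 'tool_rot': array([ 0.95943824,  1.35124576, -0.95773467]), 'ft_force': array([-0.55043415,  0.17363252, -0.09963537]), 'torque': array([ 0.03140494,  0.02317743, -0.00476795]), 'grip_width': 0.9989627253093193} 0.0187
side {'fx': 350.1550199376831, 'fy': 350.1550199376831, 'cx': 261.2651758875721, 'cy': 194.32938553684656, 'rvec': array([ 0.06723726,  2.6532176 , -1.64962209]), 'tvec': array([0.55789926, 0.07856517, 1.08187423])}
top {'fx': 346.4318483846953, 'fy': 346.4318483846953, 'cx': 257.9376967830986, 'cy': 193.64497939156354, 'rvec': array([ 2.2017559 , -2.15722778,  0.10676971]), 'tvec': array([-0.03059001,  0.53850124,  1.27995702])}
wrist {'fx': 267.3300848342369, 'fy': 267.3300848342369, 'cx': 254.94665689105858, 'cy': 190.71831023409706, 'hand_eye': array([[ 5.97321856e-04, -2.61301389e-01,  9.65257078e-01,
        -1.62748993e-01],
       [ 1.28990718e-03, -9.65256246e-01, -2.61301962e-01,
         7.01553207e-02],
       [ 9.99998990e-01,  1.40117341e-03, -2.39514114e-04,
        -1.49235189e-03],
       [ 0.00000000e+00,  0.00000000e+00,  0.00000000e+00,
         1.00000000e+00]])}
```

View pics/top0.png

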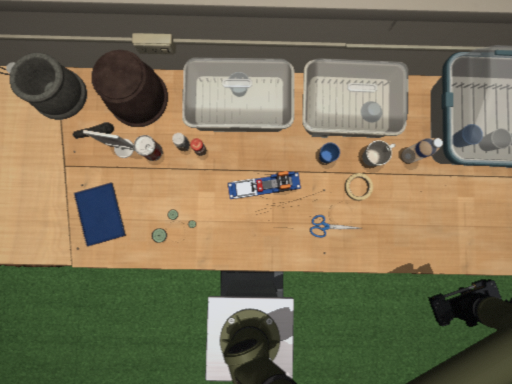

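View pics/side0.png

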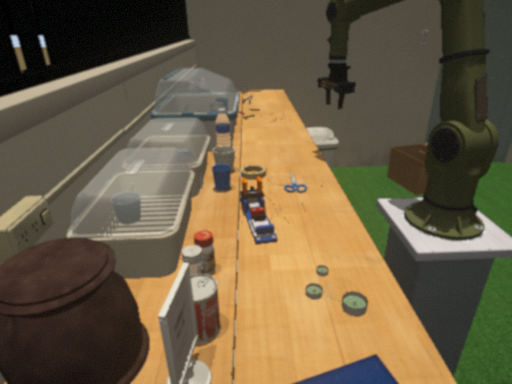

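```bash
cat > h.py <<'E'
import numpy as np, cv2
from bench import *
from scipy.spatial.transform import Rotation as R
def cam(n,st=None):
    c=calibration(n); K=np.array([[c['fx'],0,c['cx']],[0,c['fy'],c['cy']],[0,0,1]])
    if n=='wrist':
        T=np.eye(4);T[:3,:3]=R.from_rotvec(st['tool_rot']).as_matrix();T[:3,3]=st['position']
        M=T@c['hand_eye']; return K,M[:3,:3],M[:3,3]
    r=cv2.Rodrigues(c['rvec'])[0]; return K,r.T,-r.T@c['tvec']
def ray(n,uv,z,st=None):
    K,A,o=cam(n,st); d=A@np.linalg.solve(K,[*uv,1]); return o+d*(z-o[2])/d[2]
def proj(n,p,st=None):
    K,A,o=cam(n,st); q=K@(A.T@(np.asarray(p)-o)); return q[:2]/q[2]
E
python3 - <<'E'
from h import *
im=cv2.imread('pics/top0.png')
hsv=cv2.cvtColor(im,cv2.COLOR_BGR2HSV)
for uv,z in [((173,214),.015),((159,236),.015),((192,224),.015),((228,190),.03),((284,181),.108),((300,180),.0)]: print(uv,ray('top',uv,z).round(3))
a=cv2.resize(im[200:250,140:210],None,fx=8,fy=8,interpolation=cv2.INTER_CUBIC)
b=cv2.resize(im[165:205,220:310],None,fx=8,fy=8,interpolation=cv2.INTER_CUBIC)
W=max(a.shape[1],b.shape[1]); f=lambda x:cv2.copyMakeBorder(x,0,0,0,W-x.shape[1],cv2.BORDER_CONSTANT)
o=np.vstack([f(a),f(b)]);o=cv2.resize(o,None,fx=.8,fy=.8);print(o.shape);cv2.imwrite('pics/crop1.png',o)
s=get_state();print(R.from_rotvec(s['tool_rot']).as_matrix().round(3))
E
```

```text
(173, 214) [0.456 0.298 0.015]
(159, 236) [0.373 0.347 0.015]
(192, 224) [0.42  0.226 0.015]
(228, 190) [0.55  0.093 0.03 ]
(284, 181) [ 0.578 -0.11   0.108]
(300, 180) [ 0.597 -0.181  0.   ]
(576, 576, 3)
[[-0.001  0.944  0.33 ]
 [ 0.002  0.33  -0.944]
 [-1.    -0.    -0.002]]
```

View pics/crop1.png

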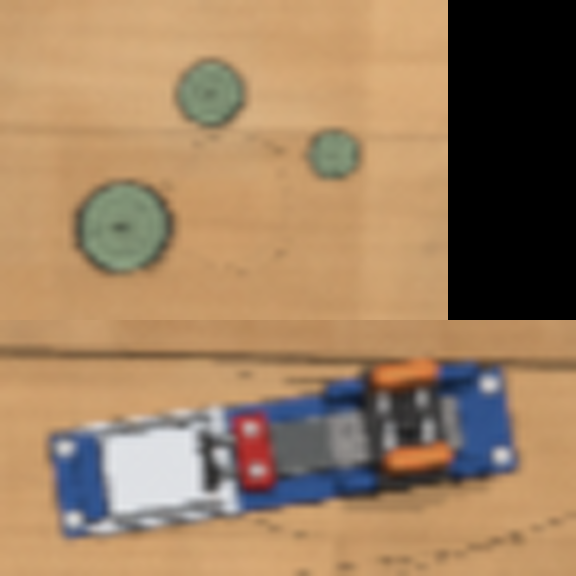

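Three green lights: (173,214) is about 40 mm wide, (159,236) about 55 mm and (192,224) about 30 mm. The middle-sized one at (173,214) matches the 38 mm given, and the crop confirms it. The fixed end of the clamp points to image left (+y), with the grips at (284,181). I'll swing across towards the clamp.

play_rows([
  {"claw":0,"linear":[0,1,0],"rotation":[-0.0245,0,0]},
  {"claw":0,"linear":[0,1,0],"rotation":[-0.0245,0,0]},
  {"claw":0,"linear":[0,1,0],"rotation":[-0.0245,0,0]},
  {"claw":0,"linear":[0,1,0],"rotation":[-0.0245,0,0]},
  {"claw":0,"linear":[0,1,0],"rotation":[-0.0245,0,0]},
  {"claw":0,"linear":[0,1,0],"rotation":[-0.0245,0,0]},
  {"claw":0,"linear":[0,1,0],"rotation":[-0.0245,0,0]},
  {"claw":0,"linear":[0,1,0],"rotation":[-0.0245,0,0]},
  {"claw":0,"linear":[0,1,0],"rotation":[-0.0245,0,0]},
  {"claw":0,"linear":[0,1,0],"rotation":[-0.0245,0,0]},
])

```text
time: 0.93
position: [0.4379, -0.4834, 0.2153]
tool_rot: [0.654, 1.482, -0.648]
ft_force: [0.2, -0.0, 0.4]
grip_width: 0.998
```

play_rows([
  {"claw":0,"linear":[0,1,0],"rotation":[-0.026,0,0]},
  {"claw":0,"linear":[0,1,0],"rotation":[-0.026,0,0]},
  {"claw":0,"linear":[0,1,0],"rotation":[-0.026,0,0]},
  {"claw":0,"linear":[0,1,0],"rotation":[-0.026,0,0]},
  {"claw":0,"linear":[0,1,0],"rotation":[-0.026,0,0]},
  {"claw":0,"linear":[0,1,0],"rotation":[-0.026,0,0]},
  {"claw":0,"linear":[0,1,0],"rotation":[-0.026,0,0]},
  {"claw":0,"linear":[0,1,0],"rotation":[-0.026,0,0]},
  {"claw":0,"linear":[0,1,0],"rotation":[-0.026,0,0]},
  {"claw":0,"linear":[0,1,0],"rotation":[-0.026,0,0]},
])

```text
time: 1.77
position: [0.5992, -0.2583, 0.2119]
tool_rot: [0.309, 1.563, -0.287]
ft_force: [0.4, 0.1, 0.8]
grip_width: 0.998
```

play_rows([
  {"claw":0,"linear":[0,1,0],"rotation":[-0.026,0,0]},
  {"claw":0,"linear":[0,1,0],"rotation":[-0.026,0,0]},
  {"claw":0,"linear":[0,1,0],"rotation":[-0.026,0,0]},
  {"claw":0,"linear":[0,1,0],"rotation":[-0.026,0,0]},
  {"claw":0,"linear":[0,1,-0.3],"rotation":[-0.026,0,0]},
  {"claw":0,"linear":[0,1,-0.3],"rotation":[-0.026,0,0]},
  {"claw":0,"linear":[0,1,-0.3],"rotation":[-0.026,0,0]},
  {"claw":0,"linear":[0,0.4,-0.3],"rotation":[0,0,0]},
  {"claw":0,"linear":[0,0,0],"rotation":[0,0,0]},
])

```text
time: 2.52
position: [0.6125, -0.0439, 0.2128]
tool_rot: [0.056, 1.585, -0.018]
ft_force: [-1.0, 0.6, 0.2]
grip_width: 0.998
```

Run:
```python
from h import *
s=get_state(); im=get_image('wrist'); cv2.imwrite('pics/w1.png',im); np.save('w1.npy',s,allow_pickle=True)
print(s['time'],s['position'],R.from_rotvec(s['tool_rot']).as_matrix().round(3),abs(s['qd']).max())
cv2.imwrite('pics/w1b.png',cv2.resize(im,None,fx=1.55,fy=1.55,interpolation=cv2.INTER_CUBIC))
```

```text
2.5167 [ 0.61251403 -0.04389337  0.2127688 ] [[-0.014  0.047  0.999]
 [ 0.024  0.999 -0.047]
 [-1.     0.023 -0.015]] 0.02362371018977689
```

View pics/w1b.png

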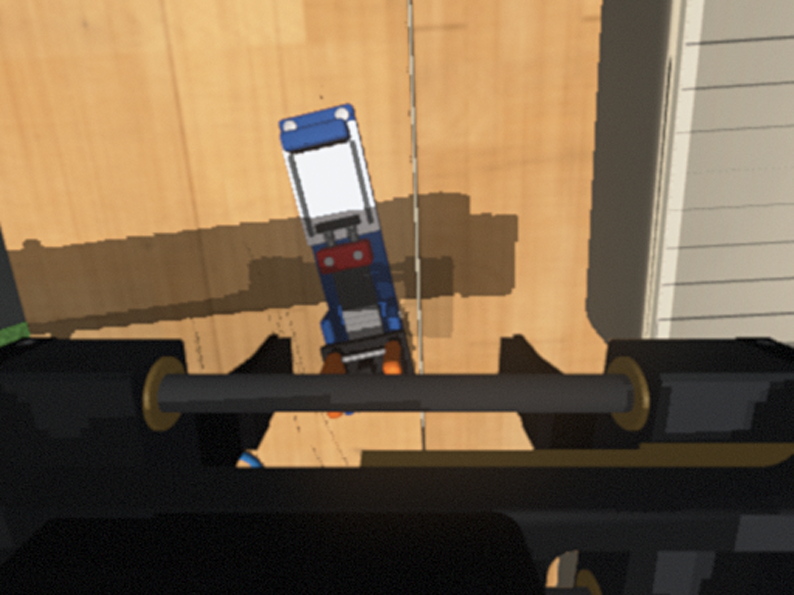

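Wrist view: fixed end at the top (320,130), white stage at (335,185), black sprung face at (338,225), red block at (344,256). I'll enlarge it to measure the clamp's pose.

Run:
```python
from h import *
im=cv2.imread('pics/w1.png'); c=im[60:185,170:260]
o=cv2.resize(c,None,fx=4.7,fy=4.7,interpolation=cv2.INTER_CUBIC)
for k in range(0,90,10): cv2.putText(o,str(170+k),(int(k*4.7),8),0,.3,(0,0,0)); o[::4,int(k*4.7)]=0
for k in range(0,125,10): cv2.putText(o,str(60+k),(0,int(k*4.7)+3),0,.3,(0,0,0)); o[int(k*4.7),::4]=0
# top crop alongside
t=cv2.imread('pics/top0.png')[170:200,224:264]; t=cv2.resize(t,None,fx=8,fy=8,interpolation=cv2.INTER_CUBIC)
O=np.zeros((587,750,3),np.uint8);O[:o.shape[0],:o.shape[1]]=o;O[:240,425:745]=t
cv2.imwrite('pics/crop2.png',O)
```

```text
Traceback (most recent call last):
ValueError: could not broadcast input array from shape (588,423,3) into shape (587,423,3)
```

Run:
```python
from h import *
im=cv2.imread('pics/w1.png'); c=im[60:185,170:260]
o=cv2.resize(c,None,fx=4.7,fy=4.7,interpolation=cv2.INTER_CUBIC)
for k in range(0,90,10): cv2.putText(o,str(170+k),(int(k*4.7),8),0,.3,(0,0,0)); o[::4,int(k*4.7)]=0
for k in range(0,125,10): cv2.putText(o,str(60+k),(0,int(k*4.7)+3),0,.3,(0,0,0)); o[int(k*4.7),::4]=0
cv2.imwrite('pics/crop2.png',o)
```

```text
(no output)
```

View pics/crop2.png

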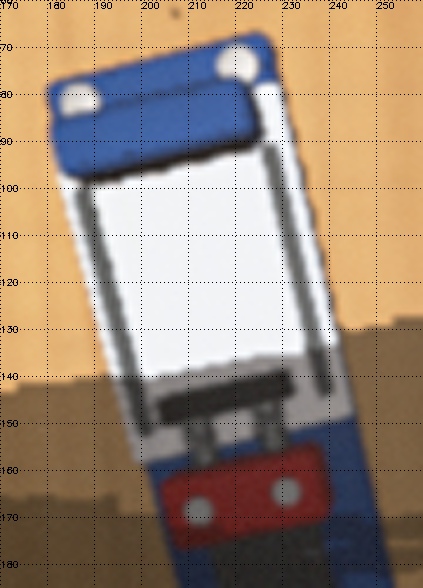

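```bash
cat > fit.py <<'E'
from h import *
from scipy.optimize import least_squares
s=np.load('w1.npy',allow_pickle=True).item()
# (uv, stage xyz or None free along x)
L=[((186,98.8),(27,24,'y')),((206,94.6),(27,0,.044)),]
def W(p,uv,z):
    q=ray('wrist',uv,z,s)[:2]-p[:2]; c,n=np.cos(p[2]),np.sin(p[2]); return np.array([c*q[0]+n*q[1],-n*q[0]+c*q[1]])
E=[((190,98.7),.044),((206,94.8),.044),((222,91.2),.044)]
SL=[((189.5,102),.024),((196,127),.024),((202,151),.024)]
SR=[((226.5,92),.024),((232,116),.024),((238,143),.024)]
RB=[((204.5,162),.046,22),((238,154.2),.046,-22)]
F=[((203.5,144.5),.040,18),((231.3,138.7),.040,-18)]
def f(p):
    return np.array([W(p,u,z)[0]-.027 for u,z in E]+[W(p,u,z)[1]-.0235 for u,z in SL]+[W(p,u,z)[1]+.0235 for u,z in SR])*1e3
r=least_squares(f,[.56,.05,np.radians(99)])
p=r.x;print(p,np.degrees(p[2]),r.fun.round(1))
for u,z,y in RB+F: print('stage',W(p,u,z)*1e3,y)
print('grips',p[:2]-.15*np.array([np.cos(p[2]),np.sin(p[2])]))
for q in [(-.15,0,.085),(.0,0,.02),(.027,0,.044)]:
    w=p[:2]+R.from_euler('z',p[2]).as_matrix()[:2,:2]@q[:2]; print(q,'top px',proj('top',[*w,q[2]]))
print(ray('top',(173.0,214.5),.015))
t=cv2.imread('pics/top0.png')[200:232,158:188].astype(int); m=(t[:,:,1]>t[:,:,2]+8); 
ys,xs=np.nonzero(m);n,lab,st,ce=cv2.connectedComponentsWithStats(m.astype(np.uint8));print(st,ce+[158,200])
E
python3 fit.py
```

```text
[0.5580846  0.0351893  1.73413242] 99.35846875141662 [-0.2  0.1  0.   0.8  0.7  0.9 -0.7 -0.9 -0.8]
stage [-49.60651919  19.78407546] 22
stage [-48.76203476 -23.27415176] -22
stage [-28.6257766   16.87093608] 18
stage [-28.87743162 -18.78985612] -18
grips [ 0.58247622 -0.11281425]
(-0.15, 0, 0.085) top px [284.20481599 180.66492436]
(0.0, 0, 0.02) top px [243.54376311 188.42079349]
(0.027, 0, 0.044) top px [236.12664823 188.77304179]
[0.45441567 0.29828904 0.015     ]
[[  0   0  30  32 883]
 [ 10  10   9   9  61]
 [  0  29   7   3  16]] [[172.73272933 215.32276331]
 [172.29508197 214.19672131]
 [160.4375     230.25      ]]
```

```bash
cat > go.py <<'E'
import sys
from h import *
# usage: x y z [tilt_deg about tool z] : tool-frame shift (units of 2.5cm) and turn (units of 90deg) to target
a=[float(v) for v in sys.argv[1:]]
yaw=np.radians(99.36); y=np.array([np.cos(yaw),np.sin(yaw),0]); x=np.array([0,0,-1.]); z=np.cross(x,y)
T=np.c_[x,y,z]
if len(a)>3: T=T@R.from_euler('z',a[3],degrees=True).as_matrix()
s=get_state(); A=R.from_rotvec(s['tool_rot']).as_matrix()
d=np.array(a[:3])-s['position']
print('t',s['time'],'pos',s['position'].round(4),'F',s['ft_force'].round(1),'gw',round(s['grip_width'],3))
print('lin now',(A.T@d/.025).round(3),'lin after turn',(T.T@d/.025).round(3),'rot',(R.from_matrix(A.T@T).as_rotvec()/(np.pi/2)).round(4))
E
python3 go.py .455 .299 .11
```

```text
t 2.5667 pos [ 0.6131 -0.0449  0.2129] F [-0.4  1.6 -0.7] gw 0.999
lin now [ 4.525 13.336 -6.913] lin after turn [ 4.117 14.6   -4.003] rot [-0.1344 -0.0074 -0.0157]
```

play_rows([
  {"claw":0,"linear":[0,1,-0.4],"rotation":[-0.034,-0.002,-0.004]},
  {"claw":0,"linear":[0,1,-0.4],"rotation":[-0.034,-0.002,-0.004]},
  {"claw":0,"linear":[0,1,-0.4],"rotation":[-0.034,-0.002,-0.004]},
  {"claw":0,"linear":[0.3,1,-0.4],"rotation":[-0.034,-0.002,-0.004]},
  {"claw":0,"linear":[0.3,1,-0.35],"rotation":[0,0,0]},
  {"claw":0,"linear":[0.3,1,-0.35],"rotation":[0,0,0]},
  {"claw":0,"linear":[0.3,1,-0.35],"rotation":[0,0,0]},
  {"claw":0,"linear":[0.3,1,-0.35],"rotation":[0,0,0]},
  {"claw":0,"linear":[0.3,1,-0.35],"rotation":[0,0,0]},
  {"claw":0,"linear":[0.3,1,-0.3],"rotation":[0,0,0]},
])

```text
time: 3.4
position: [0.5033, 0.1701, 0.1596]
tool_rot: [-0.113, 1.556, 0.081]
ft_force: [0.8, -0.1, -0.1]
grip_width: 1.001
```

```bash
python3 go.py .455 .299 .11
```

```text
t 3.4 pos [0.5033 0.1701 0.1596] F [ 0.8 -0.1 -0.1] gw 1.001
lin now [ 1.855  5.397 -1.303] lin after turn [ 1.984  5.402 -1.069] rot [-0.0249  0.0072  0.0137]
```

play_rows([
  {"claw":0,"linear":[0.4,0.9,-0.25],"rotation":[-0.008,0.0025,0.004]},
  {"claw":0,"linear":[0.4,0.9,-0.2],"rotation":[-0.008,0.0025,0.004]},
  {"claw":0,"linear":[0.4,0.9,-0.2],"rotation":[-0.008,0.0025,0.004]},
  {"claw":0,"linear":[0.4,0.9,-0.2],"rotation":[0,0,0]},
  {"claw":0,"linear":[0.4,0.9,-0.2],"rotation":[0,0,0]},
  {"claw":0,"linear":[0,0.9,-0.2],"rotation":[0,0,0]},
  {"claw":0,"linear":[0,0,0],"rotation":[0,0,0]},
])

```text
time: 3.98
position: [0.4576, 0.2934, 0.1052]
tool_rot: [-0.118, 1.563, 0.104]
ft_force: [-0.4, 0.6, 0.6]
grip_width: 1.002
```

```bash
python3 go.py .455 .299 .11
python3 - <<'E'
from h import *
s=get_state(); im=get_image('wrist'); np.save('w2.npy',s,allow_pickle=True); cv2.imwrite('pics/w2.png',im)
print(proj('wrist',[.455,.299,.015],s))
hsv=cv2.cvtColor(im,cv2.COLOR_BGR2HSV)
m=cv2.inRange(hsv,(35,30,40),(90,255,255))
n,lab,st,ce=cv2.connectedComponentsWithStats(m)
for i in range(1,n):
    if st[i,4]>150: print(st[i],ce[i],ray('wrist',ce[i],.0135,s).round(4))
E
```

```text
t 3.9833 pos [0.4576 0.2934 0.1052] F [-0.4  0.6  0.6] gw 1.002
lin now [-0.194  0.235 -0.069] lin after turn [-0.192  0.239 -0.065] rot [-0.0138  0.0026  0.0058]
[254.15071309 188.24634276]
[   0    0   51  193 8570] [22.3075846  96.24445741] [0.2376 0.3536 0.0135]
[ 148   95   55   56 2390] [175.17154812 122.68242678] [0.3743 0.3501 0.0135]
[235 166  36  35 933] [252.8113612  182.82636656] [0.453  0.3038 0.0135]
```

View pics/w2.png

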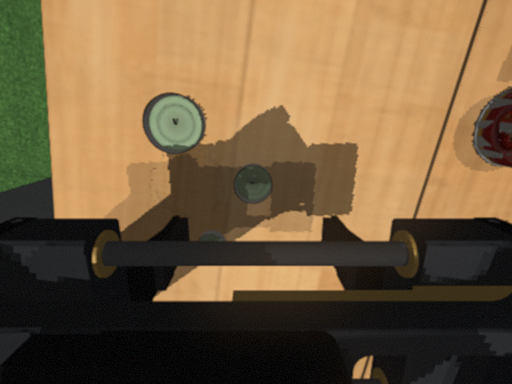

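Picture: the mid light is at (253,183), between the fingers; the large one is at (175,123) and the small one at (210,240), half hidden. Descending.

```bash
python3 go.py .4535 .303 .0065
```

```text
t 4.0333 pos [0.4589 0.2904 0.1048] F [ 0.1 -0.6  0.2] gw 1.002
lin now [ 3.926  0.576 -0.158] lin after turn [ 3.933  0.534 -0.129] rot [-0.0152  0.0024  0.0074]
```

play_rows([
  {"claw":0,"linear":[0.7,0.2,-0.05],"rotation":[-0.005,0.001,0.0025]},
  {"claw":0,"linear":[0.7,0.2,-0.05],"rotation":[-0.005,0.001,0.0025]},
  {"claw":0,"linear":[0.7,0.1,-0.05],"rotation":[-0.005,0.001,0.0025]},
  {"claw":0,"linear":[0.6,0,0],"rotation":[0,0,0]},
  {"claw":0,"linear":[0,0,0],"rotation":[0,0,0]},
  {"claw":0,"linear":[0,0,0],"rotation":[0,0,0]},
])

```text
time: 4.53
position: [0.4656, 0.2886, 0.0363]
tool_rot: [-0.118, 1.56, 0.106]
ft_force: [0.4, 0.2, 0.5]
grip_width: 0.999
```

```bash
python3 go.py .4535 .302 .0065
python3 - <<'E'
from h import *
s=get_state(); im=get_image('wrist'); s2=get_state(); cv2.imwrite('pics/w3.png',im)
print(s['position'],s2['position'],abs(s2['qd']).max())
m=cv2.inRange(cv2.cvtColor(im,cv2.COLOR_BGR2HSV),(35,30,40),(90,255,255))
n,lab,st,ce=cv2.connectedComponentsWithStats(m)
for i in range(1,n):
    if st[i,4]>150: print(st[i],ce[i],ray('wrist',ce[i],.0135,s).round(4))
E
```

```text
t 4.5333 pos [0.4656 0.2886 0.0363] F [0.4 0.2 0.5] gw 0.999
lin now [ 1.185  0.608 -0.41 ] lin after turn [ 1.192  0.607 -0.389] rot [-0.0131  0.0045  0.005 ]
[0.4655667  0.28860688 0.03631044] [0.46570154 0.2880774  0.03633174] 0.010735709818524683
[  97   77   74   78 4445] [133.943982   115.52395951] [0.3742 0.3504 0.0135]
[ 219  175   48   45 1663] [242.46843055 197.12206855] [0.453  0.3044 0.0135]
[173 266  33  25 636] [188.66352201 277.60534591] [0.4198 0.2327 0.0135]
```

play_rows([
  {"claw":0,"linear":[0,0.3,-0.25],"rotation":[-0.007,0.002,0.003]},
  {"claw":0,"linear":[0,0.3,-0.25],"rotation":[-0.007,0.002,0.003]},
])

```text
time: 4.75
position: [0.454, 0.2992, 0.0378]
tool_rot: [-0.124, 1.564, 0.126]
ft_force: [0.3, 0.3, -0.2]
grip_width: 0.997
```

```bash
python3 go.py .453 .304 .0065
```

```text
t 4.75 pos [0.454  0.2992 0.0378] F [ 0.3  0.3 -0.2] gw 0.997
lin now [ 1.252  0.196 -0.013] lin after turn [ 1.252  0.197 -0.008] rot [-0.0027  0.0022 -0.0004]
```

play_rows([
  {"claw":0,"linear":[0,0,0],"rotation":[0,0,0]},
])

```text
time: 4.83
position: [0.4529, 0.3009, 0.0387]
tool_rot: [-0.125, 1.563, 0.129]
ft_force: [-0.6, 0.1, 0.5]
grip_width: 1.003
```

```bash
python3 go.py .453 .304 .0065
```

```text
t 4.8333 pos [0.4529 0.3009 0.0387] F [-0.6  0.1  0.5] gw 1.003
lin now [1.29  0.12  0.019] lin after turn [1.29  0.123 0.024] rot [-0.0012  0.0026 -0.0013]
```

play_rows([
  {"claw":0,"linear":[0.5,0.08,0.02],"rotation":[0,0,0]},
  {"claw":0,"linear":[0.5,0.06,0.02],"rotation":[0,0,0]},
  {"claw":0,"linear":[0.15,0,0],"rotation":[0,0,0]},
])

```text
time: 5.08
position: [0.4549, 0.3067, 0.0106]
tool_rot: [-0.125, 1.557, 0.131]
ft_force: [0.1, -0.8, -1.0]
grip_width: 1.0
```

```bash
python3 go.py .453 .304 .0065
```

```text
t 5.0833 pos [0.4549 0.3067 0.0106] F [ 0.1 -0.8 -1. ] gw 1.0
lin now [ 0.164 -0.094 -0.095] lin after turn [ 0.165 -0.093 -0.094] rot [-0.0002  0.0066 -0.002 ]
```

play_rows([
  {"claw":0,"linear":[0.16,-0.09,-0.09],"rotation":[0,0.006,-0.002]},
  {"claw":0.3,"linear":[0.03,0,0],"rotation":[0,0,0]},
  {"claw":0.5,"linear":[0,0,0],"rotation":[0,0,0]},
  {"claw":0.65,"linear":[0,0,0],"rotation":[0,0,0]},
  {"claw":0.65,"linear":[0,0,0],"rotation":[0,0,0]},
  {"claw":0.65,"linear":[0,0,0],"rotation":[0,0,0]},
  {"claw":0.65,"linear":[0,0,0],"rotation":[0,0,0]},
], newtons=5)

```text
time: 5.67
position: [0.4515, 0.3034, 0.0027]
tool_rot: [-0.13, 1.571, 0.127]
ft_force: [-0.2, 0.1, -1.2]
grip_width: 0.631
```

```bash
python3 go.py .453 .304 .0065
```

```text
t 5.6667 pos [0.4515 0.3034 0.0027] F [-0.2  0.1 -1.2] gw 0.631
lin now [-0.154  0.015  0.062] lin after turn [-0.154  0.015  0.063] rot [ 0.0003 -0.0029  0.0008]
```

play_rows([
  {"claw":0.65,"linear":[-0.15,0,0.06],"rotation":[0,0,0]},
  {"claw":0.65,"linear":[-0.02,0,0],"rotation":[0,0,0]},
  {"claw":0.65,"linear":[-0.02,0,0],"rotation":[0,0,0]},
  {"claw":0.65,"linear":[0,0,0],"rotation":[0,0,0]},
  {"claw":0.65,"linear":[0,0,0],"rotation":[0,0,0]},
])

```text
time: 6.08
position: [0.4541, 0.3038, 0.009]
tool_rot: [-0.129, 1.569, 0.127]
ft_force: [0.6, 0.4, 0.3]
grip_width: 0.421
```

```bash
python3 go.py .453 .304 .0065
```

```text
t 6.0833 pos [0.4541 0.3038 0.009 ] F [0.6 0.4 0.3] gw 0.421
lin now [ 0.098  0.014 -0.041] lin after turn [ 0.098  0.014 -0.041] rot [ 0.     -0.0015  0.0006]
```

play_rows([
  {"claw":0.65,"linear":[0.08,0,0],"rotation":[0,0,0]},
  {"claw":0.65,"linear":[0,0,0],"rotation":[0,0,0]},
  {"claw":0.65,"linear":[0,0,0],"rotation":[0,0,0]},
])

```text
time: 6.33
position: [0.4545, 0.3042, 0.0074]
tool_rot: [-0.129, 1.568, 0.128]
ft_force: [-0.1, 0.9, 0.2]
grip_width: 0.423
```

```bash
python3 go.py .453 .304 .0065
```

```text
t 6.3333 pos [0.4545 0.3042 0.0074] F [-0.1  0.9  0.2] gw 0.423
lin now [ 0.037  0.004 -0.061] lin after turn [ 0.037  0.004 -0.061] rot [-0.     -0.0008  0.0004]
```

play_rows([
  {"claw":0.65,"linear":[-0.5,0,0],"rotation":[0,0,0]},
  {"claw":0.65,"linear":[-1,0,0],"rotation":[0,0,0]},
  {"claw":0.65,"linear":[-1,0,0],"rotation":[0,0,0]},
  {"claw":0.65,"linear":[-1,-0.3,0],"rotation":[0,0,0]},
])

```text
time: 6.67
position: [0.4503, 0.2956, 0.0933]
tool_rot: [-0.134, 1.582, 0.129]
ft_force: [-0.2, 0.9, 0.1]
grip_width: 0.419
```

```bash
python3 go.py .558 .037 .09
```

```text
t 6.6667 pos [0.4503 0.2956 0.0933] F [-0.2  0.9  0.1] gw 0.419
lin now [  0.118 -10.914   2.531] lin after turn [  0.131 -10.905   2.569] rot [ 0.0023 -0.0097  0.0015]
```

play_rows([
  {"claw":0.65,"linear":[0,-0.5,0.15],"rotation":[0,-0.004,0]},
  {"claw":0.65,"linear":[0,-0.9,0.25],"rotation":[0,-0.004,0]},
  {"claw":0.65,"linear":[0,-1,0.25],"rotation":[0,0,0]},
  {"claw":0.65,"linear":[0,-1,0.25],"rotation":[0,0,0]},
  {"claw":0.65,"linear":[0,-1,0.25],"rotation":[0,0,0]},
  {"claw":0.65,"linear":[0,-1,0.25],"rotation":[0,0,0]},
  {"claw":0.65,"linear":[0,-1,0.25],"rotation":[0,0,0]},
  {"claw":0.65,"linear":[0,-1,0.25],"rotation":[0,0,0]},
  {"claw":0.65,"linear":[0,-1,0.2],"rotation":[0,0,0]},
  {"claw":0.65,"linear":[0,-0.5,0.1],"rotation":[0,0,0]},
])

```text
time: 7.5
position: [0.5483, 0.085, 0.1096]
tool_rot: [-0.139, 1.55, 0.143]
ft_force: [0.2, 0.5, -0.9]
grip_width: 0.422
```

```bash
python3 go.py .558 .037 .09
```

```text
t 7.5 pos [0.5483 0.085  0.1096] F [ 0.2  0.5 -0.9] gw 0.422
lin now [ 0.781 -1.961  0.024] lin after turn [ 0.783 -1.959  0.07 ] rot [ 0.0107  0.0103 -0.0009]
```

play_rows([
  {"claw":0.65,"linear":[0.2,-0.9,0.03],"rotation":[0.006,0.005,0]},
  {"claw":0.65,"linear":[0.2,-0.7,0.03],"rotation":[0.005,0.005,0]},
  {"claw":0.65,"linear":[0.2,-0.2,0],"rotation":[0,0,0]},
  {"claw":0.65,"linear":[0,0,0],"rotation":[0,0,0]},
])

```text
time: 7.83
position: [0.5596, 0.0349, 0.0963]
tool_rot: [-0.122, 1.565, 0.123]
ft_force: [0.2, 0.5, -0.8]
grip_width: 0.418
```

```bash
python3 go.py .558 .037 .09
python3 - <<'E'
from h import *
s=get_state(); im=get_image('wrist'); np.save('w4.npy',s,allow_pickle=True); cv2.imwrite('pics/w4.png',im)
cv2.imwrite('pics/w4b.png',cv2.resize(im[60:280,160:350],None,fx=2.7,fy=2.7,interpolation=cv2.INTER_CUBIC))
E
```

```text
t 7.8333 pos [0.5596 0.0349 0.0963] F [ 0.2  0.5 -0.8] gw 0.418
lin now [ 0.252  0.093 -0.051] lin after turn [ 0.252  0.094 -0.05 ] rot [-0.0044  0.0013 -0.0003]
```

View pics/w4b.png

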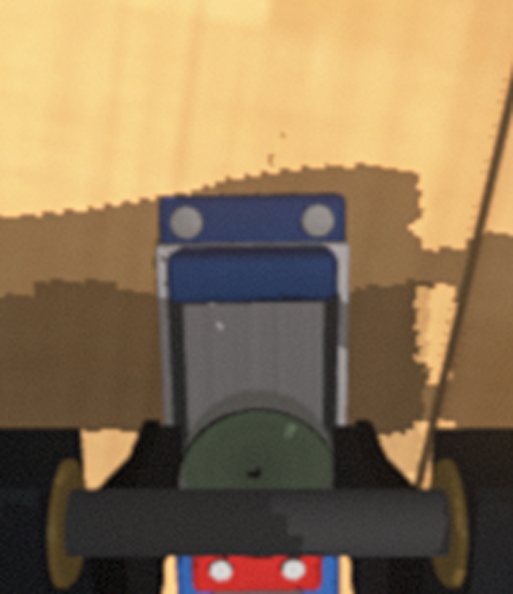

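Run:
```python
from h import *
s=np.load('w4.npy',allow_pickle=True).item()
yaw=np.radians(99.36);p=np.array([.5581,.0352])
def S(q): q=q[:2]-p; return np.array([np.cos(yaw)*q[0]+np.sin(yaw)*q[1],-np.sin(yaw)*q[0]+np.cos(yaw)*q[1]])*1e3
for n,u,z in [('stopL',(228.1,182),.024),('stopR',(280.4,182),.024),('end',(254.4,171.9),.044)]: print(n,S(ray('wrist',u,z,s)))
zc=s['position'][2]-.0074+.015
for n,u in [('cupfront',(254.8,211)),('cupL',(226.5,236)),('cupR',(283.5,236)),('wick',(254.1,234.5))]: print(n,S(ray('wrist',u,zc,s)))
print('tcp',S(s['position']))
```

```text
stopL [16.86572569 23.86455614]
stopR [ 16.5874647  -23.34534341]
end [29.88704022  0.0302455 ]
cupfront [17.16761762 -0.18447272]
cupL [ 0.63322866 17.73274879]
cupR [  0.412082   -18.16680272]
wick [1.54949612 0.34567082]
tcp [-0.55711392 -1.43711112]
```

```bash
python3 go.py .5587 .0389 .0285
```

```text
t 7.8833 pos [0.5597 0.0356 0.0967] F [ 0.8  0.6 -0.5] gw 0.421
lin now [ 2.728  0.134 -0.028] lin after turn [ 2.728  0.136 -0.02 ] rot [-0.0039  0.0016 -0.0004]
```

play_rows([
  {"claw":0.65,"linear":[0.5,0.1,-0.03],"rotation":[-0.003,0.001,0]},
  {"claw":0.65,"linear":[0.6,0.05,0],"rotation":[0,0,0]},
  {"claw":0.65,"linear":[0.5,0,0],"rotation":[0,0,0]},
  {"claw":0.65,"linear":[0.3,0,0],"rotation":[0,0,0]},
])

```text
time: 8.22
position: [0.5587, 0.0461, 0.0484]
tool_rot: [-0.131, 1.561, 0.136]
ft_force: [-0.1, -0.0, -0.1]
grip_width: 0.425
```

```bash
python3 go.py .5587 .0389 .0285
```

```text
t 8.2167 pos [0.5587 0.0461 0.0484] F [-0.1 -0.  -0.1] gw 0.425
lin now [ 0.793 -0.287 -0.054] lin after turn [ 0.794 -0.285 -0.048] rot [ 0.0042  0.0036 -0.0016]
```

play_rows([
  {"claw":0.65,"linear":[0,-0.3,-0.05],"rotation":[0.004,0.003,-0.001]},
  {"claw":0.65,"linear":[0,0,0],"rotation":[0,0,0]},
])

```text
time: 8.38
position: [0.5562, 0.0405, 0.0454]
tool_rot: [-0.13, 1.571, 0.134]
ft_force: [0.3, -0.1, -0.3]
grip_width: 0.42
```

```bash
python3 go.py .5587 .0389 .0285
```

```text
t 8.3833 pos [0.5562 0.0405 0.0454] F [ 0.3 -0.1 -0.3] gw 0.42
lin now [ 0.676 -0.08   0.092] lin after turn [ 0.677 -0.078  0.089] rot [ 0.0028 -0.0027 -0.0017]
```

play_rows([
  {"claw":0.65,"linear":[0.2,-0.1,0.07],"rotation":[0.002,0,-0.001]},
  {"claw":0.65,"linear":[0.2,0,0.03],"rotation":[0,0,0]},
  {"claw":0.65,"linear":[0,0,0],"rotation":[0,0,0]},
])

```text
time: 8.63
position: [0.5598, 0.0386, 0.0352]
tool_rot: [-0.129, 1.57, 0.13]
ft_force: [0.0, 0.2, 0.8]
grip_width: 0.42
```

```bash
python3 go.py .5587 .0389 .0285
```

```text
t 8.6333 pos [0.5598 0.0386 0.0352] F [0.  0.2 0.8] gw 0.42
lin now [ 0.27   0.018 -0.041] lin after turn [ 0.27   0.018 -0.042] rot [ 0.0008 -0.002  -0.0006]
```

play_rows([
  {"claw":0.65,"linear":[0.15,0,-0.03],"rotation":[0,0,0]},
  {"claw":0.65,"linear":[0.07,0,0],"rotation":[0,0,0]},
  {"claw":0.65,"linear":[0,0,0],"rotation":[0,0,0]},
])

```text
time: 8.88
position: [0.5598, 0.0383, 0.0297]
tool_rot: [-0.128, 1.569, 0.129]
ft_force: [-0.4, -0.2, -0.6]
grip_width: 0.417
```

```bash
python3 go.py .5587 .0389 .0275
```

```text
t 8.8833 pos [0.5598 0.0383 0.0297] F [-0.4 -0.2 -0.6] gw 0.417
lin now [ 0.09   0.032 -0.039] lin after turn [ 0.09   0.032 -0.039] rot [ 0.0003 -0.0012 -0.0005]
```

play_rows([
  {"claw":0.65,"linear":[0.08,0.02,-0.02],"rotation":[0,0,0]},
  {"claw":0.65,"linear":[0.02,0,0],"rotation":[0,0,0]},
  {"claw":0.65,"linear":[0,0,0],"rotation":[0,0,0]},
])

```text
time: 9.13
position: [0.5594, 0.0388, 0.0275]
tool_rot: [-0.128, 1.568, 0.129]
ft_force: [-0.1, -0.2, -0.9]
grip_width: 0.421
```

```bash
python3 go.py .5587 .0389 .0275
```

```text
t 9.1333 pos [0.5594 0.0388 0.0275] F [-0.1 -0.2 -0.9] gw 0.421
lin now [-0.001  0.008 -0.027] lin after turn [-0.001  0.008 -0.027] rot [ 0.0003 -0.0008 -0.0004]
```

play_rows([
  {"claw":0.3,"linear":[0,0,0],"rotation":[0,0,0]},
  {"claw":0.3,"linear":[0,0,0],"rotation":[0,0,0]},
  {"claw":0.3,"linear":[0,0,0],"rotation":[0,0,0]},
  {"claw":0.3,"linear":[0,0,0],"rotation":[0,0,0]},
  {"claw":0.3,"linear":[-0.3,0,0],"rotation":[0,0,0]},
  {"claw":0.2,"linear":[-0.8,0,0],"rotation":[0,0,0]},
  {"claw":0,"linear":[-1,0,0],"rotation":[0,0,0]},
  {"claw":0,"linear":[-1,0,0],"rotation":[0,0,0]},
  {"claw":0,"linear":[-1,0,0],"rotation":[0,0,0]},
  {"claw":0,"linear":[-1,-0.5,0],"rotation":[0,0,0]},
])

```text
time: 9.97
position: [0.5568, 0.0295, 0.1565]
tool_rot: [-0.13, 1.579, 0.137]
ft_force: [0.4, 1.3, -0.3]
grip_width: 0.963
```

```bash
python3 go.py .5825 -.1128 .14 -20
```

```text
t 9.9667 pos [0.5568 0.0295 0.1565] F [ 0.4  1.3 -0.3] gw 0.963
lin now [ 0.627 -5.786  0.062] lin after turn [ 2.597 -5.208  0.09 ] rot [ 0.0053 -0.007  -0.2256]
```

play_rows([
  {"claw":0,"linear":[0,-1,0],"rotation":[0,0,0.06]},
  {"claw":0,"linear":[-0.1,-1,0],"rotation":[0.002,-0.002,0.06]},
  {"claw":0,"linear":[-0.2,-1,0],"rotation":[0.002,-0.002,0.06]},
  {"claw":0,"linear":[-0.3,-0.9,0],"rotation":[0.002,-0.002,0.06]},
  {"claw":0,"linear":[-0.4,-0.7,0],"rotation":[0,0,0.04]},
])

```text
time: 10.38
position: [0.5849, -0.0793, 0.1769]
tool_rot: [0.212, 1.554, 0.503]
ft_force: [-0.1, -0.5, -1.0]
grip_width: 1.002
```

```bash
python3 go.py .5812 -.1049 .14 25
```

```text
t 10.3833 pos [ 0.5849 -0.0793  0.1769] F [-0.1 -0.5 -1. ] gw 1.002
lin now [ 0.889 -1.523 -0.368] lin after turn [ 0.921 -1.516 -0.313] rot [ 0.0177  0.0087 -0.0115]
```

play_rows([
  {"claw":0,"linear":[0.3,-0.6,-0.15],"rotation":[0.008,0.004,-0.006]},
  {"claw":0,"linear":[0.2,-0.4,-0.1],"rotation":[0.008,0.004,-0.004]},
  {"claw":0,"linear":[0,0,0],"rotation":[0,0,0]},
])

```text
time: 10.63
position: [0.5828, -0.111, 0.1521]
tool_rot: [0.229, 1.572, 0.457]
ft_force: [-0.5, -0.8, -0.1]
grip_width: 0.999
```

```bash
python3 go.py .5812 -.1049 .14 25;  python3 - <<'E'
from h import *
s=get_state(); im=get_image('wrist'); np.save('w5.npy',s,allow_pickle=True); cv2.imwrite('pics/w5.png',im)
E
```

```text
t 10.6333 pos [ 0.5828 -0.111   0.1521] F [-0.5 -0.8 -0.1] gw 0.999
lin now [ 0.545  0.021 -0.029] lin after turn [ 0.545  0.021 -0.025] rot [-0.0095  0.0046 -0.    ]
```

View pics/w5.png

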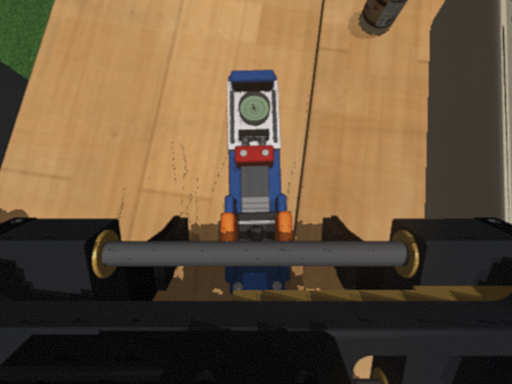

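The tea light stands upright on the stage at (254,108). The red block is at (254,155), and the grips at (228,225) and (285,225) lie between the open fingers. Going down onto the grips.

```bash
python3 go.py .5812 -.1049 .071 25
cat > meas.py <<'E'
from h import *
yaw=np.radians(99.36);p=np.array([.5581,.0352])
def S(q): q=q[:2]-p; return np.array([np.cos(yaw)*q[0]+np.sin(yaw)*q[1],-np.sin(yaw)*q[0]+np.cos(yaw)*q[1]])*1e3
def meas(s,im,bound=None):
    h=cv2.cvtColor(im,cv2.COLOR_BGR2HSV); out={}
    hsv=h
    red=cv2.inRange(hsv,(0,120,50),(4,255,255))|cv2.inRange(hsv,(172,120,50),(180,255,255))
    gr=cv2.inRange(hsv,(40,40,30),(85,255,255))
    for n,m,z,x0 in (('red',red,.046,-50),('green',gr,.034,4)):
        u=proj('wrist',[p[0]+x0*1e-3*np.cos(yaw),p[1]+x0*1e-3*np.sin(yaw),z],s)
        k,lab,st,ce=cv2.connectedComponentsWithStats(cv2.morphologyEx(m,cv2.MORPH_CLOSE,np.ones((5,5),np.uint8)))
        c=[i for i in range(1,k) if st[i,4]>60]
        i=min(c,key=lambda i:np.hypot(*(ce[i]-u)))
        b=st[i]; ctr=(b[0]+b[2]/2-.5,b[1]+b[3]/2-.5)
        out[n]=(S(ray('wrist',ce[i],z,s)).round(2),b.tolist(),ce[i].round(1).tolist())
    return out
if __name__=='__main__':
    s=get_state(); im=get_image('wrist'); cv2.imwrite('pics/last.png',im); o=meas(s,im)
    print(round(s['time'],2),'gw',round(s['grip_width'],4),'pos',s['position'].round(4),'F',s['ft_force'].round(1))
    for k in o: print(k,*o[k])
    print('DIST',(o['green'][0][0]-o['red'][0][0]).round(2))
E
python3 -c "
from meas import *
print(meas(np.load('w5.npy',allow_pickle=True).item(),cv2.imread('pics/w5.png')))"
```

```text
t 10.6833 pos [ 0.583  -0.1092  0.153 ] F [0.4 0.9 0.6] gw 0.999
lin now [ 3.047 -1.225 -0.049] lin after turn [ 3.048 -1.222 -0.042] rot [-0.008   0.0045 -0.0006]
{'red': (array([-61.46,   0.57]), [235, 145, 39, 22, 658], [253.9, 155.1]), 'green': (array([ 0.59, -0.33]), [240, 95, 29, 26, 589], [254.0, 107.9])}
```

play_rows([
  {"claw":0,"linear":[0.5,-0.2,-0.05],"rotation":[-0.006,0.003,0]},
  {"claw":0,"linear":[0.6,-0.25,0],"rotation":[0,0,0]},
  {"claw":0,"linear":[0.6,-0.25,0],"rotation":[0,0,0]},
  {"claw":0,"linear":[0.4,-0.2,0],"rotation":[0,0,0]},
])

```text
time: 11.02
position: [0.5835, -0.0968, 0.0981]
tool_rot: [0.203, 1.569, 0.48]
ft_force: [0.6, 0.4, -0.6]
grip_width: 1.0
```

```bash
python3 go.py .5812 -.1049 .071 25
```

```text
t 11.0167 pos [ 0.5835 -0.0968  0.0981] F [ 0.6  0.4 -0.6] gw 1.0
lin now [ 0.855 -0.73  -0.159] lin after turn [ 0.854 -0.735 -0.145] rot [0.0103 0.0017 0.0014]
```

play_rows([
  {"claw":0,"linear":[0.2,-0.35,-0.08],"rotation":[0.005,0,0]},
  {"claw":0,"linear":[0.3,-0.2,-0.05],"rotation":[0.004,0,0]},
  {"claw":0,"linear":[0.2,0,0],"rotation":[0,0,0]},
])

```text
time: 11.27
position: [0.5802, -0.0971, 0.074]
tool_rot: [0.208, 1.575, 0.476]
ft_force: [-0.1, 0.1, 0.4]
grip_width: 1.004
```

```bash
python3 go.py .5812 -.1049 .071 25
```

```text
t 11.2667 pos [ 0.5802 -0.0971  0.074 ] F [-0.1  0.1  0.4] gw 1.004
lin now [-0.024 -0.336 -0.014] lin after turn [-0.024 -0.337 -0.011] rot [ 0.0057 -0.0013  0.0006]
```

play_rows([
  {"claw":0.25,"linear":[0,-0.3,0],"rotation":[0.005,0,0]},
  {"claw":0.25,"linear":[0,-0.03,0],"rotation":[0,0,0]},
  {"claw":0.25,"linear":[0,0,0],"rotation":[0,0,0]},
  {"claw":0.25,"linear":[0,0,0],"rotation":[0,0,0]},
  {"claw":0.25,"linear":[0,0,0],"rotation":[0,0,0]},
], newtons=30)

```text
time: 11.68
position: [0.582, -0.1044, 0.0705]
tool_rot: [0.214, 1.577, 0.47]
ft_force: [0.5, 0.0, 0.2]
grip_width: 0.772
```

```bash
python3 go.py .5812 -.1049 .071 25; python3 meas.py
```

```text
t 11.6833 pos [ 0.582  -0.1044  0.0705] F [0.5 0.  0.2] gw 0.772
lin now [-0.025 -0.003 -0.034] lin after turn [-0.025 -0.003 -0.034] rot [ 0.0008 -0.0011  0.0006]
11.68 gw 0.7725 pos [ 0.582  -0.1044  0.0705] F [0.5 0.  0.2]
red [-62.55   0.32] [229, 118, 54, 31, 1314] [255.5, 133.2]
green [ 0.19 -0.45] [237, 55, 40, 32, 994] [256.6, 70.9]
DIST 62.74
```

View pics/last.png

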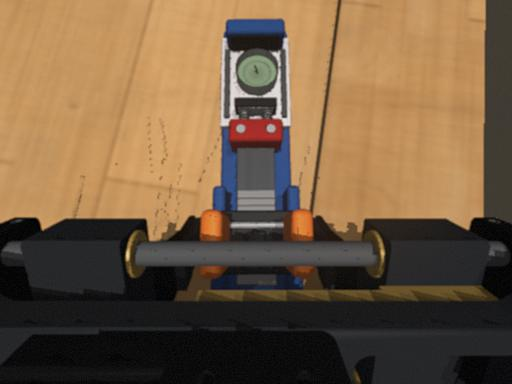

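play_rows([
  {"claw":0.4,"linear":[0,0,0],"rotation":[0,0,0]},
  {"claw":0.45,"linear":[0,0,0],"rotation":[0,0,0]},
  {"claw":0.5,"linear":[0,0,0],"rotation":[0,0,0]},
  {"claw":0.55,"linear":[0,0,0],"rotation":[0,0,0]},
  {"claw":0.57,"linear":[0,0,0],"rotation":[0,0,0]},
  {"claw":0.57,"linear":[0,0,0],"rotation":[0,0,0]},
  {"claw":0.57,"linear":[0,0,0],"rotation":[0,0,0]},
  {"claw":0.57,"linear":[0,0,0],"rotation":[0,0,0]},
])

```text
time: 12.4
position: [0.5824, -0.1049, 0.0713]
tool_rot: [0.213, 1.576, 0.47]
ft_force: [0.4, 0.1, -2.0]
grip_width: 0.448
```

```bash
python3 go.py .5812 -.1049 .071 25; python3 meas.py
```

```text
t 12.4 pos [ 0.5824 -0.1049  0.0713] F [ 0.4  0.1 -2. ] gw 0.448
lin now [ 0.013  0.    -0.046] lin after turn [ 0.013  0.    -0.046] rot [ 0.0012 -0.0005  0.0014]
12.4 gw 0.4485 pos [ 0.5824 -0.1049  0.0713] F [ 0.4  0.1 -2. ]
red [-54.14   0.62] [228, 108, 54, 32, 1349] [254.8, 123.0]
green [ 0.24 -0.39] [237, 55, 39, 32, 989] [256.2, 70.8]
DIST 54.38
```

play_rows([
  {"claw":0.4,"linear":[0,0,-0.02],"rotation":[0,0,0]},
  {"claw":0.25,"linear":[0,0,0],"rotation":[0,0,0]},
  {"claw":0.25,"linear":[0,0,0],"rotation":[0,0,0]},
  {"claw":0.25,"linear":[0,0,0],"rotation":[0,0,0]},
  {"claw":0.25,"linear":[0,0,0],"rotation":[0,0,0]},
  {"claw":0.25,"linear":[0,0,0],"rotation":[0,0,0]},
  {"claw":0.25,"linear":[0,0,0],"rotation":[0,0,0]},
  {"claw":0.25,"linear":[0,0,0],"rotation":[0,0,0]},
])

```text
time: 13.12
position: [0.582, -0.1048, 0.0715]
tool_rot: [0.213, 1.575, 0.47]
ft_force: [0.6, 0.1, -0.1]
grip_width: 0.744
```

```bash
python3 go.py .5812 -.1049 .071 25; python3 meas.py
```

```text
t 13.1167 pos [ 0.582  -0.1048  0.0715] F [ 0.6  0.1 -0.1] gw 0.744
lin now [ 0.019 -0.007 -0.032] lin after turn [ 0.019 -0.007 -0.032] rot [ 0.0011 -0.0002  0.0013]
13.12 gw 0.7441 pos [ 0.582  -0.1048  0.0715] F [ 0.6  0.1 -0.1]
red [-54.38   0.7 ] [229, 109, 54, 31, 1325] [255.1, 123.5]
green [ 0.24 -0.41] [237, 55, 40, 33, 987] [256.5, 71.0]
DIST 54.62
```

Jaw advanced about 8 mm and stayed on release. Next is a partial second squeeze.

play_rows([
  {"claw":0.38,"linear":[0,0,0],"rotation":[0,0,0]},
  {"claw":0.4,"linear":[0,0,0],"rotation":[0,0,0]},
  {"claw":0.43,"linear":[0,0,0],"rotation":[0,0,0]},
  {"claw":0.45,"linear":[0,0,0],"rotation":[0,0,0]},
  {"claw":0.45,"linear":[0,0,0],"rotation":[0,0,0]},
  {"claw":0.45,"linear":[0,0,0],"rotation":[0,0,0]},
])

```text
time: 13.67
position: [0.5821, -0.1048, 0.0716]
tool_rot: [0.213, 1.575, 0.47]
ft_force: [1.3, -0.5, 0.2]
grip_width: 0.561
```

```bash
python3 meas.py
```

```text
13.67 gw 0.5606 pos [ 0.5821 -0.1048  0.0716] F [ 1.3 -0.5  0.2]
red [-48.51   0.77] [229, 102, 53, 32, 1357] [254.9, 116.7]
green [ 2.87 -0.15] [237, 53, 39, 30, 949] [256.2, 68.4]
DIST 51.38
```

play_rows([
  {"claw":0.47,"linear":[0,0,0],"rotation":[0,0,0]},
  {"claw":0.49,"linear":[0,0,0],"rotation":[0,0,0]},
  {"claw":0.49,"linear":[0,0,0],"rotation":[0,0,0]},
])

```text
time: 13.97
position: [0.5821, -0.1049, 0.0716]
tool_rot: [0.213, 1.575, 0.47]
ft_force: [-0.2, 0.4, 0.3]
grip_width: 0.516
```

```bash
python3 meas.py
```

```text
13.97 gw 0.5159 pos [ 0.5821 -0.1049  0.0716] F [-0.2  0.4  0.3]
red [-46.57   0.79] [229, 99, 53, 32, 1377] [255.0, 114.4]
green [ 5.17 -0.03] [237, 51, 39, 30, 942] [256.1, 66.0]
DIST 51.74
```

play_rows([
  {"claw":0.51,"linear":[0,0,0],"rotation":[0,0,0]},
  {"claw":0.52,"linear":[0,0,0],"rotation":[0,0,0]},
  {"claw":0.52,"linear":[0,0,0],"rotation":[0,0,0]},
])

```text
time: 14.27
position: [0.5821, -0.1048, 0.0716]
tool_rot: [0.213, 1.575, 0.47]
ft_force: [-0.2, -0.0, -0.6]
grip_width: 0.483
```

```bash
python3 meas.py
```

```text
14.27 gw 0.4828 pos [ 0.5821 -0.1048  0.0716] F [-0.2 -0.  -0.6]
red [-44.25   0.8 ] [229, 97, 53, 32, 1370] [254.9, 111.8]
green [7.24 0.12] [237, 49, 39, 30, 928] [255.9, 63.9]
DIST 51.49
```

play_rows([
  {"claw":0.54,"linear":[0,0,0],"rotation":[0,0,0]},
  {"claw":0.56,"linear":[0,0,0],"rotation":[0,0,0]},
  {"claw":0.56,"linear":[0,0,0],"rotation":[0,0,0]},
  {"claw":0.56,"linear":[0,0,0],"rotation":[0,0,0]},
])

```text
time: 14.65
position: [0.5821, -0.1049, 0.0717]
tool_rot: [0.213, 1.575, 0.47]
ft_force: [0.5, -0.4, 0.3]
grip_width: 0.45
```

```bash
python3 meas.py
```

```text
14.65 gw 0.4504 pos [ 0.5821 -0.1049  0.0717] F [ 0.5 -0.4  0.3]
red [-42.49   0.81] [229, 95, 53, 32, 1386] [254.9, 109.8]
green [9.15 0.16] [237, 47, 39, 30, 924] [255.8, 62.0]
DIST 51.64
```

play_rows([
  {"claw":0.4,"linear":[0,0,-0.02],"rotation":[0,0,0]},
  {"claw":0.25,"linear":[0,0,0],"rotation":[0,0,0]},
  {"claw":0.25,"linear":[0,0,0],"rotation":[0,0,0]},
  {"claw":0.25,"linear":[0,0,0],"rotation":[0,0,0]},
  {"claw":0.25,"linear":[0,0,0],"rotation":[0,0,0]},
  {"claw":0.25,"linear":[0,0,0],"rotation":[0,0,0]},
  {"claw":0.25,"linear":[0,0,0],"rotation":[0,0,0]},
  {"claw":0.25,"linear":[0,0,0],"rotation":[0,0,0]},
])

```text
time: 15.37
position: [0.5816, -0.1049, 0.0716]
tool_rot: [0.213, 1.575, 0.47]
ft_force: [-0.6, 0.1, -1.6]
grip_width: 0.749
```

```bash
python3 go.py .5812 -.1049 .071 25;python3 meas.py
```

```text
t 15.3667 pos [ 0.5816 -0.1049  0.0716] F [-0.6  0.1 -1.6] gw 0.749
lin now [ 0.022 -0.009 -0.014] lin after turn [ 0.022 -0.009 -0.014] rot [ 0.0011 -0.0001  0.0013]
15.37 gw 0.7493 pos [ 0.5816 -0.1049  0.0716] F [-0.6  0.1 -1.6]
red [-42.51   0.61] [229, 95, 54, 32, 1401] [255.8, 109.9]
green [9.29 0.02] [237, 46, 40, 30, 922] [256.5, 61.9]
DIST 51.8
```

play_rows([
  {"claw":0.35,"linear":[0,0,0],"rotation":[0,0,0]},
  {"claw":0.37,"linear":[0,0,0],"rotation":[0,0,0]},
  {"claw":0.38,"linear":[0,0,0],"rotation":[0,0,0]},
  {"claw":0.38,"linear":[0,0,0],"rotation":[0,0,0]},
  {"claw":0.38,"linear":[0,0,0],"rotation":[0,0,0]},
])

```text
time: 15.83
position: [0.5815, -0.1049, 0.0716]
tool_rot: [0.213, 1.575, 0.47]
ft_force: [-0.1, -0.7, -0.4]
grip_width: 0.627
```

```bash
python3 meas.py
```

```text
15.83 gw 0.627 pos [ 0.5815 -0.1049  0.0716] F [-0.1 -0.7 -0.4]
red [-41.3    0.51] [230, 93, 53, 33, 1385] [255.9, 108.4]
green [9.35 0.05] [237, 46, 40, 30, 927] [256.6, 61.8]
DIST 50.65
```

play_rows([
  {"claw":0.4,"linear":[0,0,0],"rotation":[0,0,0]},
  {"claw":0.4,"linear":[0,0,0],"rotation":[0,0,0]},
  {"claw":0.4,"linear":[0,0,0],"rotation":[0,0,0]},
])

```text
time: 16.13
position: [0.5816, -0.1049, 0.0717]
tool_rot: [0.213, 1.575, 0.47]
ft_force: [-0.0, 0.0, -0.0]
grip_width: 0.602
```

```bash
python3 meas.py
```

```text
16.13 gw 0.6024 pos [ 0.5816 -0.1049  0.0717] F [-0.  0. -0.]
red [-40.26   0.56] [230, 92, 53, 32, 1404] [255.9, 107.2]
green [9.42 0.08] [237, 46, 40, 30, 929] [256.5, 61.7]
DIST 49.68
```

play_rows([
  {"claw":0.415,"linear":[0,0,0],"rotation":[0,0,0]},
  {"claw":0.425,"linear":[0,0,0],"rotation":[0,0,0]},
  {"claw":0.425,"linear":[0,0,0],"rotation":[0,0,0]},
  {"claw":0.425,"linear":[0,0,0],"rotation":[0,0,0]},
])

```text
time: 16.52
position: [0.5815, -0.105, 0.0717]
tool_rot: [0.213, 1.575, 0.47]
ft_force: [0.5, -0.8, -0.2]
grip_width: 0.575
```

```bash
for i in 1 2 3; do python3 meas.py; done
```

```text
16.52 gw 0.5748 pos [ 0.5815 -0.105   0.0717] F [ 0.5 -0.8 -0.2]
red [-39.08   0.69] [230, 90, 53, 33, 1398] [255.8, 105.8]
green [9.45 0.18] [237, 46, 40, 30, 934] [256.5, 61.6]
DIST 48.53
16.57 gw 0.5811 pos [ 0.5815 -0.105   0.0717] F [ 0.2 -0.4  0. ]
red [-39.11   0.6 ] [230, 90, 53, 33, 1401] [255.9, 105.9]
green [9.5  0.07] [237, 46, 40, 30, 937] [256.6, 61.6]
DIST 48.61
16.62 gw 0.5795 pos [ 0.5815 -0.1049  0.0717] F [0.  0.1 0.2]
red [-38.97   0.66] [230, 90, 53, 33, 1383] [255.8, 105.7]
green [9.49 0.07] [237, 46, 40, 30, 932] [256.6, 61.6]
DIST 48.46
```

```bash
cat > edge.py <<'E'
from meas import *
def prof(s,im,xs,z,ys=(-12,-6,0,6,12)):
    A=np.array([[*(p+R.from_euler('z',yaw).as_matrix()[:2,:2]@np.array([x,y])*1e-3),z] for y in ys for x in xs])
    uv=np.array([proj('wrist',a,s) for a in A]).astype(np.float32)
    v=cv2.remap(im,uv[:,:1],uv[:,1:],cv2.INTER_LINEAR)[:,0].reshape(len(ys),len(xs),3)
    return v.astype(float).mean(0)
def redfront(s,im,x0,x1):
    xs=np.arange(x0,x1,.1); v=prof(s,im,xs,.046,(-18,-15,0,15,18)); r=v[:,2]-v[:,:2].mean(1)
    h=(np.percentile(r,95)+np.percentile(r,5))/2; i=np.nonzero(r>h)[0].max(); return xs[i]
if __name__=='__main__':
    s=get_state(); im=get_image('wrist'); cv2.imwrite(f"pics/e{s['time']:.2f}.png",im); np.save(f"pics/e{s['time']:.2f}.npy",s,allow_pickle=True)
    o=meas(s,im); xr=o['red'][0][0]; print(s['time'],s['grip_width'],'redc',xr,'redfront',redfront(s,im,xr-5,xr+22),'green',o['green'][0])
E
python3 edge.py
python3 - <<'E'
from edge import *
import glob
s=np.load('w5.npy',allow_pickle=True).item(); im=cv2.imread('pics/w5.png')
print('w5',redfront(s,im,-62,-40))
f=sorted(glob.glob('pics/e*.png'))[-1]; b=cv2.imread(f); a=im
A=cv2.resize(a[60:180,215:295],None,fx=4.6,fy=4.6,interpolation=cv2.INTER_CUBIC);B=cv2.resize(b[10:130,215:295],None,fx=4.6,fy=4.6,interpolation=cv2.INTER_CUBIC)
cv2.imwrite('pics/cmp.png',np.hstack([A,B]))
E
```

```text
16.6667 0.5754830315981506 redc -38.88 redfront -26.07999999999975 green [9.49 0.14]
w5 -50.49999999999984
```

View pics/cmp.png

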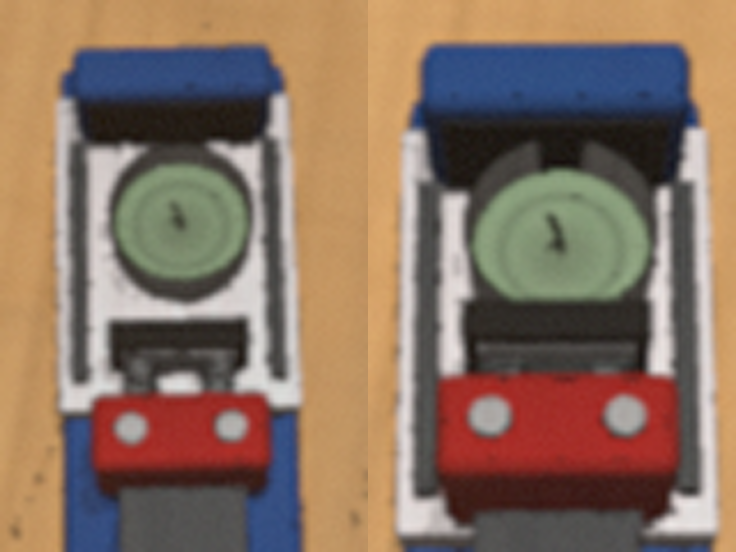

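Run:
```python
from edge import *
import glob
def edges(s,im,xr,name):
    # plate rear->front: dark strip at z=.040 ; at y=+-15..17 
    xs=np.arange(xr-2,xr+30,.1); v=prof(s,im,xs,.040,(-10,-5,0,5,10)).max(1)
    g=np.gradient(cv2.GaussianBlur(v.reshape(1,-1),(0,0),8)[0])
    j=np.nonzero(xs>xr+10)[0]; k=j[np.argmax(g[j])]
    r=redfront(s,im,xr-6,xr+10); print(name,'red',r.round(2),'plate',xs[k].round(2),'gap',(xs[k]-r).round(2))
edges(np.load('w5.npy',allow_pickle=True).item(),cv2.imread('pics/w5.png'),-50.5,'w5')
f=sorted(glob.glob('pics/e*.png'))[-1]
s=np.load(f[:-3]+'npy',allow_pickle=True).item(); edges(s,cv2.imread(f),-26.1,'now')
S5=np.load('w5.npy',allow_pickle=True).item()
print('hand',[ (S(ray('wrist',(254.1,129.6),.040,S5))[0]-S(ray('wrist',(254.1,146.1),.046,S5))[0]),(S(ray('wrist',(256.3,75.9),.040,s))[0]-S(ray('wrist',(256.3,92.2),.046,s))[0])])
```

```text
Traceback (most recent call last):
  File "edge.py", line 4, in prof
    uv=np.array([proj('wrist',a,s) for a in A]).astype(np.float32)
                 ~~~~^^^^^^^^^^^^^
  File "h.py", line 13, in proj
    K,A,o=cam(n,st); q=K@(A.T@(np.asarray(p)-o)); return q[:2]/q[2]
          ~~~^^^^^^
  File "h.py", line 5, in cam
    c=calibration(n); K=np.array([[c['fx'],0,c['cx']],[0,c['fy'],c['cy']],[0,0,1]])
ValueError: time passes only in moves, steps and waits
```

```bash
python3 - <<'E'
s=open('h.py').read()
s=s.replace("def cam(","import functools\ncal=functools.lru_cache(None)(calibration)\ndef cam(",1).replace("c=calibration(n)","c=cal(n)")
open('h.py','w').write(s)
E
cat > gap.py <<'E'
from edge import *
import glob,sys
def edges(s,im,xr,name):
    xs=np.arange(xr-2,xr+30,.1); v=prof(s,im,xs,.040,(-10,-5,0,5,10)).max(1)
    g=np.gradient(cv2.GaussianBlur(v.reshape(1,-1),(0,0),8)[0])
    j=np.nonzero((xs>xr+10)&(xs<xr+25))[0]; k=j[np.argmax(g[j])]
    r=redfront(s,im,xr-6,xr+10); print(name,'red',r.round(2),'plate',xs[k].round(2),'gap',(xs[k]-r).round(2))
L=lambda f:np.load(f,allow_pickle=True).item()
edges(L('w5.npy'),cv2.imread('pics/w5.png'),-50.5,'w5')
for f in sorted(glob.glob('pics/e*.png')): edges(L(f[:-3]+'npy'),cv2.imread(f),-26.1,f)
E
python3 gap.py
python3 - <<'E'
from gap import *
S5=L('w5.npy'); s=L(sorted(glob.glob('pics/e*.npy'))[-1])
h=lambda u,z,s:S(ray('wrist',u,z,s))[0]
print('hand',h((254.1,129.6),.040,S5)-h((254.1,146.1),.046,S5),h((256.3,75.9),.040,s)-h((256.3,92.2),.046,s), h((256.3,92.2),.046,s))
E
```

```text
w5 red -50.5 plate -28.4 gap 22.1
pics/e16.67.png red -26.0 plate -6.9 gap 19.1
w5 red -50.5 plate -28.4 gap 22.1
pics/e16.67.png red -26.0 plate -6.9 gap 19.1
hand 21.886747862947388 18.631093396488737 -26.93786354102479
```

Enlarged comparison (left before squeezing, right now): the tea light is against the fixed end. The gap between plate and red block has shrunk from 22 to about 19 mm, so the pad is in about 3.1 mm. I'll squeeze slightly more.

play_rows([
  {"claw":0.435,"linear":[0,0,0],"rotation":[0,0,0]},
  {"claw":0.445,"linear":[0,0,0],"rotation":[0,0,0]},
  {"claw":0.445,"linear":[0,0,0],"rotation":[0,0,0]},
  {"claw":0.445,"linear":[0,0,0],"rotation":[0,0,0]},
])

```text
time: 17.05
position: [0.5815, -0.105, 0.0717]
tool_rot: [0.213, 1.575, 0.47]
ft_force: [-0.3, 0.7, -0.5]
grip_width: 0.555
```

```bash
for i in 1 2 3 4; do python3 meas.py|grep -E "gw|DIST|red"; done; python3 edge.py; python3 gap.py
```

```text
17.05 gw 0.5547 pos [ 0.5815 -0.105   0.0717] F [-0.3  0.7 -0.5]
red [-38.03   0.73] [230, 89, 53, 33, 1370] [255.8, 104.7]
DIST 47.49
17.1 gw 0.5602 pos [ 0.5815 -0.105   0.0717] F [ 0.3  0.1 -0.2]
red [-38.05   0.65] [230, 89, 53, 33, 1375] [255.9, 104.7]
DIST 47.49
17.15 gw 0.5588 pos [ 0.5815 -0.105   0.0717] F [-0.7 -1.2 -0. ]
red [-38.06   0.62] [230, 89, 53, 32, 1377] [255.9, 104.7]
DIST 47.51
17.2 gw 0.554 pos [ 0.5815 -0.105   0.0717] F [ 0.7 -0.3  1.2]
red [-38.07   0.65] [230, 89, 53, 33, 1379] [255.8, 104.7]
DIST 47.56
17.25 0.5580078688589386 redc -38.05 redfront -25.149999999999743 green [9.45 0.18]
w5 red -50.5 plate -28.4 gap 22.1
pics/e16.67.png red -26.0 plate -6.9 gap 19.1
pics/e17.25.png red -25.1 plate -7.0 gap 18.1
```

play_rows([
  {"claw":0.452,"linear":[0,0,0],"rotation":[0,0,0]},
  {"claw":0.452,"linear":[0,0,0],"rotation":[0,0,0]},
  {"claw":0.452,"linear":[0,0,0],"rotation":[0,0,0]},
  {"claw":0.452,"linear":[0,0,0],"rotation":[0,0,0]},
  {"claw":0.452,"linear":[0,0,0],"rotation":[0,0,0]},
  {"claw":0.452,"linear":[0,0,0],"rotation":[0,0,0]},
])

```text
time: 17.8
position: [0.5815, -0.105, 0.0717]
tool_rot: [0.213, 1.575, 0.47]
ft_force: [-1.0, -0.2, 0.5]
grip_width: 0.553
```

```bash
for i in 1 2 3; do python3 meas.py|grep -E "gw|DIST|red|green"; done; python3 edge.py; python3 gap.py; python3 -c "
import cv2;im=cv2.imread('pics/last.png');cv2.imwrite('pics/fin.png',cv2.resize(im[10:290,130:390],None,fx=2,fy=2))"
```

```text
17.8 gw 0.5527 pos [ 0.5815 -0.105   0.0717] F [-1.  -0.2  0.5]
red [-37.71   0.46] [230, 89, 53, 32, 1386] [256.1, 104.3]
green [9.45 0.15] [237, 46, 40, 30, 933] [256.5, 61.6]
DIST 47.16
17.85 gw 0.5475 pos [ 0.5815 -0.105   0.0717] F [0.3 0.2 1. ]
red [-37.81   0.58] [230, 89, 53, 33, 1390] [255.9, 104.4]
green [9.43 0.17] [237, 46, 40, 30, 931] [256.5, 61.7]
DIST 47.24
17.9 gw 0.5481 pos [ 0.5815 -0.105   0.0717] F [ 0.2 -0.   1.3]
red [-37.76   0.61] [230, 89, 53, 32, 1385] [255.9, 104.3]
green [9.45 0.13] [237, 46, 40, 30, 930] [256.5, 61.6]
DIST 47.21
17.95 0.5515122186292218 redc -37.7 redfront -24.79999999999975 green [9.54 0.11]
w5 red -50.5 plate -28.4 gap 22.1
pics/e16.67.png red -26.0 plate -6.9 gap 19.1
pics/e17.25.png red -25.1 plate -7.0 gap 18.1
pics/e17.95.png red -24.7 plate -6.8 gap 17.9
```

View pics/fin.png

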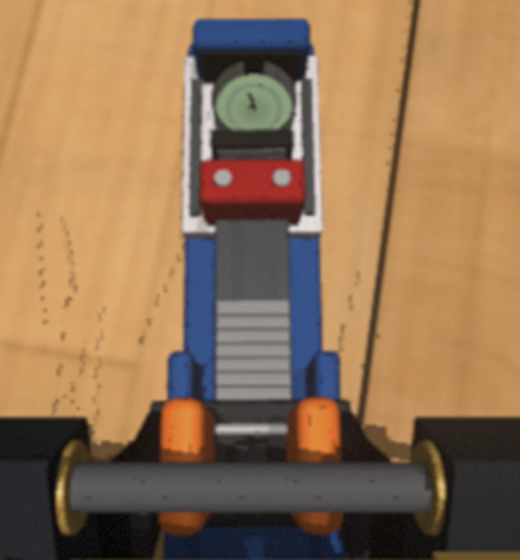

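The light is upright between the stops and against the fixed end at (253,100). The plate is pressed in and the grips are held between the fingers. Readings are stable, with the pad in about 4.3 mm, so I'm handing in.

```bash
python3 -c "
from bench import *
print(close_job())"
```

```text
the job is handed in; nothing more can be done
None
```

The middle-sized tea light is upright on the stage, between the side stops and clamped against the fixed end. The job was handed in at about 18 s with the gripper still holding the grips squeezed. I released the light on the stage, then did two full squeeze-and-release cycles and a third squeeze that I kept holding. The jaw moved only by the grips.

- **Clamping force:** the last pictures put the sprung face at about 4.2 to 4.4 mm in, or roughly 8.5 to 9 N. I measured this from the spacing between the light and the red block, and from the gap between the plate and the block. Readings were steady over the last four frames.
- **Disagreement:** working from finger travel alone gives a higher figure, about 5.5 mm or 11 N. I trusted the pictures because they measured an unloaded tooth advance correctly (11.9 mm against the 12 mm it should be). The difference also grew with load, which fits give in the mechanism. Both figures are below the 15 N crush limit, but the finger-travel figure would be outside your 4 to 5 mm.
- **Other things on the worktop:** the arm touched nothing but the light and the grips, as far as the wrist force (2 N at most) and the wrist pictures show. I took no final overhead picture to confirm the rest stayed put.

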